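# Swing the tea strainer over the empty mug, lock it, and start the kettle

### The arm

A 6-joint arm with a two-finger parallel gripper is mounted at the origin on the work surface. World frame = base frame: x ahead of the robot, y to its left, z up, the work surface at z = 0. Lengths are in m, angles in rad, forces in N, time in s.
With the tool pointing down it reaches from about 0.4 to 0.825 m from the base axis. Payload 7 kg.
Tool frame: the origin (TCP) lies at the very end of the fingers, on their centre line; the grasp point (between the pads) lies 19 mm behind it; z points along the fingers, y is the line along which they close (so a half turn about z gives the same grasp; the last joint's range is limited). The gripper opens to 88 mm and grips with 3 to 60 N. Pads are 19 mm wide; open, the fingers measure 130 mm over their backs; the gripper's body (78 mm by 193 mm) begins 47 mm behind the grasp point.
Start: joints at [-0.867, 0.359, 0.012, 0, -1.224, -0.288], TCP at [0.273, -0.617, 0.227] pointing down, gripper open.
Joint ranges: [-3.07, 3.07], [-1.43, 2.12], [-1.02, 1.25], [-3.03, 1.67], [-3.05, -0], [-3.03, 3.03]. Speed limits (rad/s): [2.39, 2.39, 3.01, 3.14, 3.14, 3.14].

### API

Orientations are given as a unit quaternion [x, y, z, w].
In Python, from plant import status, get_image, get_calibration, job gives the robot as it stands. The module is installed in compiled form; this text tells all that it offers.
- The arm moves only by the tool play_rows, never from a script. Its argument "steps" is one flat list of numbers, 7 for each row, row after row: the shift along the tool's x, y, z in m, then the turn, a rotation vector about the tool's x, y, z in degrees, then the opening, from -1 (shut) to 1 (fully open). A call has 1 to 5 rows; each row shifts and turns the commanded pose from where the row before left it, along the tool's axes as they then stand; what a row does not reach is not made up. A row lasts 1/8 s, in which the tool goes at most 62.5 mm and 10.7 degrees, less where a joint would pass 70% of its speed; a pose out of reach is approached as far as the arm can. A call with a gripper value outside its range is refused whole. The fingers move at their own pace and stop on an object; the grip force is fixed at half the most. Time passes only in rows, so rows that do not move let the fingers close. It gives the time, the measured TCP pose, the force, the opening and the grip force at its end, in the units of the state.
- status.get_obs(): the state, without advancing time (a new reading comes with each control period).
- get_image(name): name is "side" or "top"; returns the picture (384x512x3 uint8, blue, green, red); there is no depth.
- get_calibration(name): a dict with "K" (3x3 intrinsics, pixels), "view" (4x4, takes a point from world to camera coordinates). Camera axes: x right, y down, z forward; pixel columns grow to the right and rows downward; lengths in m; the calibration is good to about 2 mm. A picture is of the moment at which its call begins. get_calibration takes no time and is no camera call.
- job.finish_job(): hands the job in; it is judged then, once.
The state is a dict: "time_s": time; "joints": joint angles; "joint_velocities": joint speeds; "effort": joint torques, N m; "position": TCP position; "ee_rot": TCP orientation; "force": force on the tool from outside, world axes, zero at the start; "wrist_torque": the same for the moment, N m; "opening": finger opening in m; "grasp_force": force on a finger pad.
Only numpy, scipy, OpenCV 4.12 (cv2) and the standard library are available. Lean on these libraries where they do the work, as an engineer would, in place of code of your own. Each camera call takes 0.05 s, during which the arm holds its last target. There are 200 camera calls.

### The job

Pull up the spring plunger on the brew stand's swing arm, swing the arm one hole over so that the strainer sits above the empty mug (not the mug with the infuser ball in it), and let the plunger snap fully home there and let go of it. Then tilt the kettle's spring-centred toggle well over towards the kettle's spout, hold it there for about a second and let it spring back. Leave both mugs standing where they are.

Things in the scene. Friction and masses are not known exactly. Their poses are not given: they have to be found in the camera images.
- stand: Fixed brew stand: dark round foot 124 mm across, column, dark steel index plate (rim 97 mm from the axis, top 120 mm above the ledge). Origin: on the ledge, on the column axis. Five holes, 11 mm wide slots, at radius 75 mm and -60, -30, 0, 30, 60 degrees from its x axis (counter-clockwise from above positive). The mugs stand under the strainer's places for holes +30 and -30, either way round.
- swing_arm (a joint): Angle of the flat steel swing arm (22 mm wide, top 134 mm above the ledge) about the column, rad: 0 along the stand's x axis, growing counter-clockwise from above, range -1.25 to 1.25. Starts locked in the middle hole (0); the next holes are at +0.524 and -0.524. Play in a hole about 0.02. It turns with light friction and stays where left.
- plunger (a joint): Pull of the spring plunger, m: 0 with its 8 mm round-ended pin fully home in a hole, up to 0.022. The pin is clear of the hole above 0.014; let go between holes it rests on the plate at about 0.014 and drops in when brought over a hole. The spring pulls it down with 4 N at 0, 8.5 N fully up.
- plunger_knob (a point): Centre of the plunger's pull knob, a black upright cylinder 26 mm in diameter, 30 mm tall, on the swing arm 75 mm from the column axis. When home this centre is 165 mm above the ledge, the knob's underside 150 mm (16 mm above the arm; a collar 20 mm across, 10 mm tall, stands on the arm below it). It rises and swings with the arm.
- strainer (a point): Centre of the round strainer's rim on the end of the swing arm, 170 mm from the column axis: steel bowl, 76 mm across over the rim, rim 135 mm and bottom 104 mm above the ledge.
- mug_empty: The empty matte black mug: 82 mm in diameter, 90 mm tall, with a handle. Origin: centre of its underside. The strainer goes above this one; it passes 14 mm over the rim.
- mug_infuser: The other, same-shaped matte black mug, 82 mm in diameter and 90 mm tall; a steel tea infuser ball 50 mm across lies in it. Origin: centre of its underside. Not to be moved.
- toggle (a joint): Tilt of the kettle's toggle, rad: 0 upright (spring-centred), positive towards the spout, negative towards the kettle's handle, stops at +-0.6; beyond 0.35 counts as well over. Spring 0.3 N m per rad: about 4 N at the tip when fully over. The pivot is 24 mm above the ledge; its axis is horizontal, from the toggle to the kettle's centre.
- toggle_tip (a point): Centre of the 16 mm ball on top of the toggle, a steel stick 8 mm thick standing up from a low black control pad (top 20 mm above the ledge, 76 mm wide; rubber collar 32 mm across to 26 mm) on the kettle's base. Upright, the tip is 71 mm above the ledge, 47 mm above the pivot. The kettle's steel body, up to 163 mm tall, begins 78 mm behind it, away from the robot.
- spout (a point): Mouth of the kettle's spout, 85 mm to the side of the kettle's axis, 140 mm above the ledge. Its frame is turned as the kettle: x level from the toggle to the kettle's axis, y level from the kettle's axis to the spout. The toggle is 135 mm from the kettle's axis along -x.
There are look-alikes about, which are no part of the job. What is shaped like the mug_empty but green or red is not meant.

How it is judged:
On the way, in this order (a step that is already met when the one before it is completed fails the run):
1. the plunger is pulled up clear of its hole (value of joint plunger above 0.0135 m), for 0.1 s.
2. the strainer is above the empty mug, with the plunger snapped home in that hole and let go (horizontal distance between strainer and mug_empty below 0.018 m and value of joint plunger below 0.003 m and contact force between plunger and the fingers below 0.5 N), for 0.2 s.
3. the toggle is tilted towards the spout (beyond 0.35 rad) and held for at least 0.7 s (value of joint toggle above 0.35 rad), for 0.7 s.
At the end, for the whole second after the job is handed in: The strainer's centre is within 18 mm of the empty mug's axis seen from above, the plunger is home (within 3 mm), the toggle is back upright (within 0.1 rad), and both mugs stand upright within 15 mm of where they were (horizontal distance between strainer and mug_empty below 0.018 m and value of joint plunger below 0.003 m and value of joint toggle between -0.1 and 0.1 rad and angle between each of mug_empty, mug_infuser's own z axis and vertical below 0.15 rad and distance of each of mug_empty, mug_infuser from where it was at the start of the episode below 0.015 m); the robot touches nothing.
It fails at once if a mug is shifted by more than 15 mm or tipped (distance of any of mug_empty, mug_infuser from where it was at the start of the episode above 0.015 m or angle between any of mug_empty, mug_infuser's own z axis and vertical above 0.3 rad).
It also fails if it takes over 56 s, if anything falls off the work surface, if the arm or the gripper's body presses on something with over 40 N, if the wrist force passes 120 N, or if a joint passes its speed limit or range.

## Working session

There is one attempt and no reset: what is moved stays moved. The work goes in short steps, Python scripts to look and compute and a tool call to move; the robot and the scene stay as the last step left them, time stands still between calls to the robot, and variables do not carry over. Pictures are saved under pics/ and viewed, at most 10 in all, crops included, and the job is handed in when it is done.

Besides the shell and the picture viewer there is one more tool, called as name(argument=value, ...) on one line, values as JSON. play_rows: Moves the arm, as the interface text tells. Its arguments: {"type":"object","properties":{"steps":{"type":"array"}},"required":["steps"]}

```bash
mkdir -p pics
python3 - <<'E'
from plant import status,get_image,get_calibration
import cv2,numpy as np
for n in("side","top"):
    cv2.imwrite(f"pics/{n}0.png",cv2.resize(get_image(n),(800,600),interpolation=cv2.INTER_CUBIC))
    c=get_calibration(n);print(n,c["K"].round(1).tolist(),c["view"].round(4).tolist())
o=status.get_obs();print(o["time_s"],o["position"],o["ee_rot"],o["opening"],o["force"])
E
```

```text
side [[364.8, 0.0, 254.8], [0.0, 364.8, 192.8], [0.0, 0.0, 1.0]] [[-0.9795, -0.2005, 0.0201, 0.5352], [-0.1388, 0.5988, -0.7888, 0.1268], [0.1461, -0.7754, -0.6143, 1.2136], [0.0, 0.0, 0.0, 1.0]]
top [[411.7, 0.0, 256.2], [0.0, 411.7, 195.3], [0.0, 0.0, 1.0]] [[-0.0175, -0.9996, -0.0225, 0.1173], [-0.9972, 0.019, -0.0718, 0.5609], [0.0722, 0.0212, -0.9972, 1.21], [0.0, 0.0, 0.0, 1.0]]
0.1 [ 0.27246059 -0.61710762  0.22571902] [-2.06361942e-01  9.78475464e-01  6.85938226e-04 -2.10780043e-04] 0.0875620247158134 [ 0.39909043 -0.09485912  0.34431978]
```

View pics/side0.png

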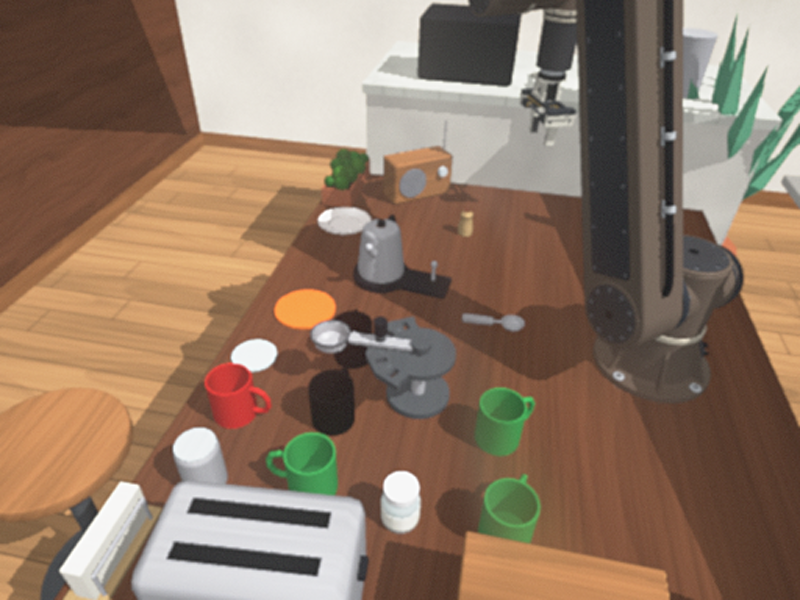

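View pics/top0.png

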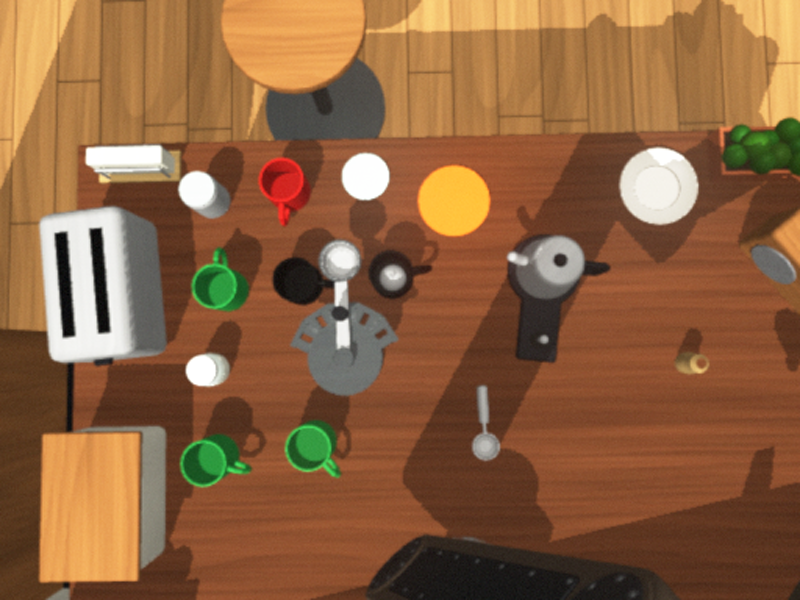

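The top view shows the swing arm pointing up the image, with its knob at about (340,313). The left black mug at (298,280) looks empty, and the right one at (391,273) holds the ball. The toggle tip is at (543,339) and the spout points left (+y). I'll enlarge both areas.

Run:
```python
from plant import get_image
import cv2,numpy as np
t=get_image("top");s=get_image("side")
cv2.imwrite("pics/t1.png",cv2.resize(t[145:245,170:390],(792,360),interpolation=cv2.INTER_CUBIC)) # x3.6
a=cv2.resize(s[190:280,190:300],(550,450),interpolation=cv2.INTER_CUBIC)
b=cv2.resize(s[130:220,220:270],(250,450),interpolation=cv2.INTER_CUBIC)
cv2.imwrite("pics/s1.png",np.hstack([a,b])) # x5
```

```text
(no output)
```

View pics/t1.png

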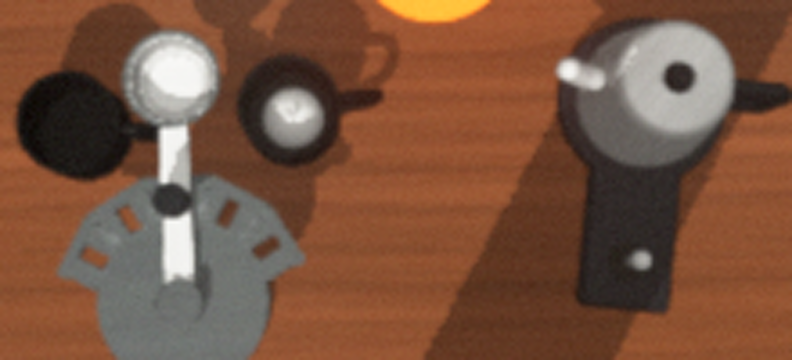

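View pics/s1.png

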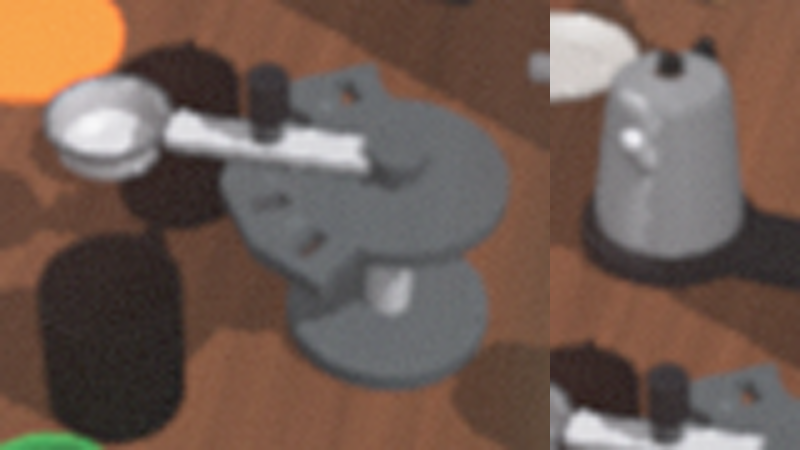

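```bash
cat > h.py <<'E'
import numpy as np
from plant import get_calibration
def ray(n,u,v):
    c=get_calibration(n);V=np.array(c["view"]);R,t=V[:3,:3],V[:3,3]
    return -R.T@t, R.T@np.linalg.inv(c["K"])@[u,v,1]
def atz(n,u,v,z):
    o,d=ray(n,u,v);return o+d*(z-o[2])/d[2]
def tri(a,b):
    o1,d1=ray("top",*a);o2,d2=ray("side",*b)
    s=np.linalg.lstsq(np.c_[d1,-d2],o2-o1,rcond=None)[0]
    p,q=o1+d1*s[0],o2+d2*s[1];return (p+q)/2,np.linalg.norm(p-q)
def proj(n,p):
    c=get_calibration(n);V=np.array(c["view"]);q=c["K"]@(V[:3,:3]@p+V[:3,3]);return q[:2]/q[2]
E
python3 - <<'E'
from h import *
np.set_printoptions(precision=4,suppress=True)
T=lambda u,v:(u/3.6+170,v/3.6+145)
S=lambda u,v:(u/5+190,v/5+190)
print("knobtop tri",tri(T(171,198),S(268,71)));print("strainer tri",tri(T(171,77),S(108,120)))
print("tip tri",tri(T(640,260),(277.1,168.5)))
for n,p,z in[("knobtop",T(171,198),.18),("strainer",T(171,77),.135),("hub",T(182,300),.14),("mugE",T(72,122),.06),("mugErimL/R",T(20,122),.085),("mugI",T(289,108),.09),("tip",T(640,260),.071),("spout",T(567,68),.14),("lid",T(680,77),.163),("padL",T(578,300),.02),("padR",T(662,310),.02)]:print(n,atz("top",*p,z))
E
```

```text
knobtop tri (array([0.5407, 0.2046, 0.1804]), np.float64(0.0006275111486423473))
strainer tri (array([0.6359, 0.2094, 0.1295]), np.float64(0.0016852052708250466))
tip tri (array([ 0.4931, -0.1531,  0.0724]), np.float64(0.002689380678745318))
knobtop [0.541  0.2047 0.18  ]
strainer [0.6359 0.2089 0.135 ]
hub [0.467  0.2019 0.14  ]
mugE [0.6117 0.2983 0.06  ]
mugErimL/R [0.6096 0.3352 0.085 ]
mugI [0.6159 0.1213 0.09  ]
tip [ 0.4918 -0.1536  0.071 ]
spout [ 0.6358 -0.0901  0.14  ]
lid [ 0.6241 -0.169   0.163 ]
padL [ 0.4606 -0.1118  0.02  ]
padR [ 0.4512 -0.1804  0.02  ]
```

play_rows(steps=[0,0,-0.015,0,0,7.33,1,0,0,-0.015,0,0,7.33,1,0,0,-0.015,0,0,7.34,1,-0.0184,0.0508,0,0,0,0,1,-0.0184,0.0508,0,0,0,0,1])

```text
time_s: 0.82
position: [0.3061, -0.5137, 0.2709]
ee_rot: [-0.015, 1.0, 0.0, -0.0]
force: [0.9, 0.2, 1.1]
opening: 0.0879
grasp_force: 0.0
```

play_rows(steps=[-0.0184,0.0508,0,0,0,0,1,-0.0184,0.0508,0,0,0,0,1,-0.0184,0.0508,0,0,0,0,1,-0.0184,0.0508,0,0,0,0,1,-0.0184,0.0508,0,0,0,0,1])

```text
time_s: 1.45
position: [0.3902, -0.2563, 0.2717]
ee_rot: [-0.016, 1.0, -0.0, 0.0]
force: [1.1, -0.6, 0.4]
opening: 0.0875
grasp_force: 0.0
```

play_rows(steps=[-0.0184,0.0508,0,0,0,0,1,-0.0184,0.0508,0,0,0,0,1,-0.0184,0.0508,0,0,0,0,1,-0.0184,0.0508,0,0,0,0,1,-0.0184,0.0508,0,0,0,0,1])

```text
time_s: 2.08
position: [0.474, 0.0007, 0.2718]
ee_rot: [-0.016, 1.0, 0.0, 0.0]
force: [2.0, -0.7, -0.3]
opening: 0.0874
grasp_force: 0.0
```

play_rows(steps=[-0.0184,0.0508,0,0,0,0,1,-0.0184,0.0508,0,0,0,0,1,-0.0184,0.0508,0,0,0,0,1,-0.0184,0.0508,0,0,0,0,1,0,0,0,0,0,0,1])

```text
time_s: 2.7
position: [0.5415, 0.2073, 0.2703]
ee_rot: [-0.017, 1.0, -0.0, -0.001]
force: [-1.6, -0.0, -1.6]
opening: 0.0876
grasp_force: 0.0
```

play_rows(steps=[0,-0.002,0.04,0,0,0,1,0,0,0.04,0,0,0,1,0,0,0.025,0,0,0,1,0,0,0.011,0,0,0,1,0,0,0,0,0,0,1])

```text
time_s: 3.32
position: [0.541, 0.2018, 0.1555]
ee_rot: [-0.016, 1.0, -0.0, -0.0]
force: [0.6, 0.1, 0.3]
opening: 0.0876
grasp_force: 0.0
```

Run:
```python
from plant import get_image,status
import cv2,numpy as np
t=get_image("top");s=get_image("side")
a=cv2.resize(s[170:260,200:280],(400,450),interpolation=cv2.INTER_CUBIC)
b=cv2.resize(t[160:250,180:260],(400,450),interpolation=cv2.INTER_CUBIC)
cv2.imwrite("pics/g1.png",np.hstack([a,b])); print(status.get_obs()["position"])
```

```text
[0.5416755  0.20247733 0.1567528 ]
```

View pics/g1.png

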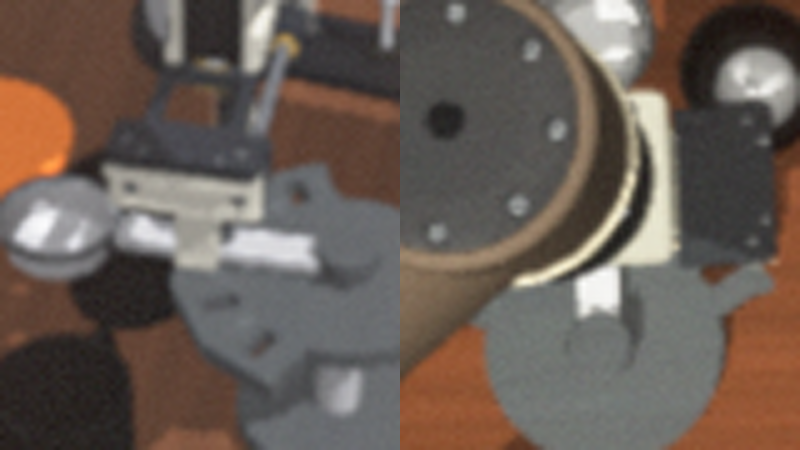

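The near finger hides the knob (about (198,235) in the left half), and the fingers straddle the arm as planned. Next I close on the knob.

play_rows(steps=[0,0.002,0.002,0,0,0,0,0,0,0,0,0,0,-1,0,0,0,0,0,0,-1,0,0,0,0,0,0,-1,0,0,0,0,0,0,-1])

```text
time_s: 4.05
position: [0.541, 0.2043, 0.1536]
ee_rot: [-0.016, 1.0, 0.0, 0.0]
force: [-0.1, -0.1, -0.6]
opening: 0.0433
grasp_force: 0.0
```

play_rows(steps=[0,0,0,0,0,0,-1,0,0,0,0,0,0,-1,0,0,0,0,0,0,-1])

```text
time_s: 4.42
position: [0.5412, 0.2051, 0.1536]
ee_rot: [-0.016, 1.0, 0.001, 0.0]
force: [-0.1, 4.3, -0.7]
opening: 0.0252
grasp_force: 30.0
```

Gripped: the opening is about 26 mm. Next I lift 18 mm.

play_rows(steps=[0,0,-0.006,0,0,0,-1,0,0,-0.006,0,0,0,-1,0,0,-0.006,0,0,0,-1,0,0,0,0,0,0,-1,0,0,0,0,0,0,-1])

```text
time_s: 5.05
position: [0.541, 0.2043, 0.1711]
ee_rot: [-0.016, 1.0, 0.0, -0.0]
force: [4.0, 2.3, -8.4]
opening: 0.025
grasp_force: 30.0
```

play_rows(steps=[0.0001,0.00393,0,0,0,-3,-1,0.0001,0.00393,0,0,0,-3,-1,0.0001,0.00393,0,0,0,-3,-1,0.0001,0.00393,0,0,0,-3,-1,0.0001,0.00393,0,0,0,-3,-1])

```text
time_s: 5.68
position: [0.5383, 0.2238, 0.1714]
ee_rot: [-0.147, 0.989, 0.0, 0.0]
force: [5.2, 3.2, -8.0]
opening: 0.0256
grasp_force: 30.0
```

play_rows(steps=[0.0001,0.00393,0,0,0,-3,-1,0.0001,0.00393,0,0,0,-3,-1,0.0001,0.00393,0,0,0,-3,-1,0.0001,0.00393,0,0,0,-3,-1,0.0001,0.00393,0,0,0,-3,-1])

```text
time_s: 6.3
position: [0.5306, 0.2422, 0.1716]
ee_rot: [-0.275, 0.961, 0.0, 0.001]
force: [6.0, 5.0, -8.3]
opening: 0.0254
grasp_force: 30.0
```

play_rows(steps=[0,0,0,0,0,0,-1,0,0,0,0,0,0,-1])

```text
time_s: 6.55
position: [0.5305, 0.2424, 0.1716]
ee_rot: [-0.274, 0.962, 0.0, 0.001]
force: [4.9, 6.0, -7.5]
opening: 0.0251
grasp_force: 30.0
```

play_rows(steps=[0,0,0.005,0,0,0,-1,0,0,0.005,0,0,0,-1,0,0,0.004,0,0,0,-1,0,0,0.003,0,0,0,-1,0,0,0,0,0,0,-1])

```text
time_s: 7.18
position: [0.5303, 0.2427, 0.1548]
ee_rot: [-0.274, 0.962, 0.001, 0.001]
force: [2.9, 7.2, -5.6]
opening: 0.0255
grasp_force: 30.0
```

The spring still pulls down at only 1 mm above home, so the pin is in the hole. Releasing now.

play_rows(steps=[0,0,0,0,0,0,1,0,0,0,0,0,0,1,0,0,0,0,0,0,1,0,0,0,0,0,0,1,0,0,0,0,0,0,1])

```text
time_s: 7.8
position: [0.5298, 0.2414, 0.1546]
ee_rot: [-0.274, 0.962, -0.0, -0.0]
force: [-0.0, -0.6, 0.3]
opening: 0.0701
grasp_force: 0.0
```

play_rows(steps=[0,0,0,0,0,0,1,0,0,-0.03,0,0,0,1,0,0,-0.04,0,0,0,1,0,0,-0.04,0,0,0,1,0,0,0,0,0,0,1])

```text
time_s: 8.43
position: [0.5313, 0.2424, 0.2683]
ee_rot: [-0.274, 0.962, 0.001, 0.003]
force: [0.2, 0.5, -1.4]
opening: 0.0877
grasp_force: 0.0
```

play_rows(steps=[0,0,0,0,0,9.7,1,0,0,0,0,0,9.7,1,0,0,0,0,0,9.7,1,0,0,0,0,0,9.7,1,-0.0013,-0.0496,0,0,0,0,1])

```text
time_s: 9.05
position: [0.525, 0.1932, 0.263]
ee_rot: [0.061, 0.998, -0.001, -0.001]
force: [0.6, -0.7, -0.2]
opening: 0.0875
grasp_force: 0.0
```

play_rows(steps=[-0.0013,-0.0496,0,0,0,0,0,-0.0013,-0.0496,0,0,0,0,0,-0.0013,-0.0496,0,0,0,0,0,-0.0013,-0.0496,0,0,0,0,0,-0.0013,-0.0496,0,0,0,0,0])

```text
time_s: 9.68
position: [0.5007, -0.0563, 0.264]
ee_rot: [0.061, 0.998, -0.0, -0.0]
force: [0.5, 0.4, -0.9]
opening: 0.0458
grasp_force: 0.0
```

play_rows(steps=[-0.0013,-0.0496,0,0,0,0,0,-0.0013,-0.0496,0,0,0,0,0,0,0,0,0,0,0,0,0,0,0,0,0,0,0])

```text
time_s: 10.18
position: [0.4916, -0.1537, 0.264]
ee_rot: [0.061, 0.998, 0.0, -0.0]
force: [-0.3, 0.4, -0.1]
opening: 0.0438
grasp_force: 0.0
```

Run:
```python
from plant import get_image,status
import cv2,numpy as np
t=get_image("top");s=get_image("side")
a=cv2.resize(s[130:220,240:320],(400,450),interpolation=cv2.INTER_CUBIC)
b=cv2.resize(t[150:240,170:250],(400,450),interpolation=cv2.INTER_CUBIC)
cv2.imwrite("pics/g2.png",np.hstack([a,b])); print(status.get_obs()["position"])
```

```text
[ 0.49195839 -0.15287134  0.26428526]
```

View pics/g2.png

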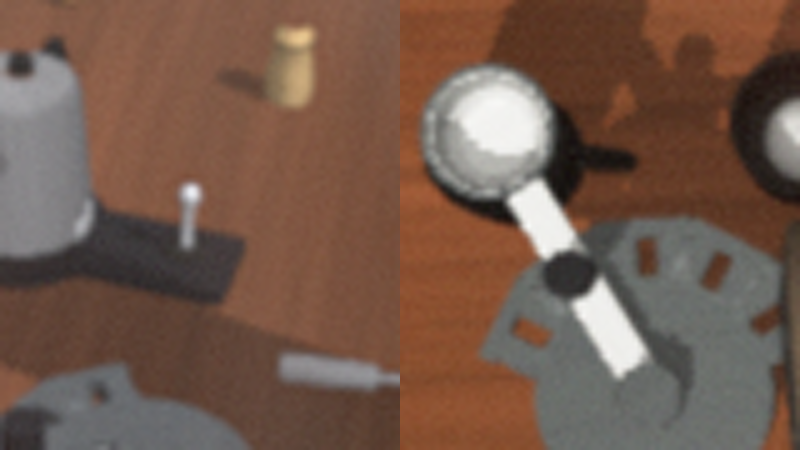

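The left half shows the toggle upright with its ball at (190,193). The right half shows the strainer at (490,130) over the empty mug and the knob at hole +30. Next I descend around the toggle.

play_rows(steps=[0,0,0.05,0,0,0,0,0,0,0.05,0,0,0,0,0,0,0.05,0,0,0,0,0,0,0.03,0,0,0,0,0,0,0,0,0,0,0])

```text
time_s: 10.9
position: [0.4905, -0.1526, 0.0827]
ee_rot: [0.06, 0.998, -0.0, -0.002]
force: [0.8, 0.0, 1.0]
opening: 0.0438
grasp_force: 0.0
```

play_rows(steps=[0,0,0.02,0,0,0,0,0,0,0.013,0,0,0,0,0,0,0,0,0,0,0])

```text
time_s: 11.28
position: [0.4919, -0.1533, 0.0517]
ee_rot: [0.061, 0.998, -0.0, -0.0]
force: [-0.2, -0.0, 0.9]
opening: 0.0435
grasp_force: 0.0
```

play_rows(steps=[0,0.01,0,0,0,0,0,0,0.01,0,0,0,0,0,0,0.008,0,0,0,0,0,0,0,0,0,0,0,0])

```text
time_s: 11.78
position: [0.4956, -0.1254, 0.0519]
ee_rot: [0.06, 0.998, -0.0, 0.0]
force: [0.6, -2.6, 1.9]
opening: 0.044
grasp_force: 1.8
```

play_rows(steps=[0,0.004,0,0,0,0,0,0,0.003,0,0,0,0,0,0,0,0,0,0,0,0,0,0,0,0,0,0,0])

```text
time_s: 12.28
position: [0.4958, -0.1193, 0.0515]
ee_rot: [0.061, 0.998, -0.0, -0.0]
force: [-0.3, -5.7, 1.0]
opening: 0.0438
grasp_force: 2.4
```

Run:
```python
from plant import get_image,status
import cv2
cv2.imwrite("pics/g3.png",cv2.resize(get_image("side")[130:220,220:320],(700,600),interpolation=cv2.INTER_CUBIC));o=status.get_obs();print(o["force"],o["grasp_force"],o["position"])
```

```text
[ 0.38526162 -5.86574522 -0.2606467 ] 2.395980656147003 [ 0.49579246 -0.11936019  0.05151968]
```

View pics/g3.png

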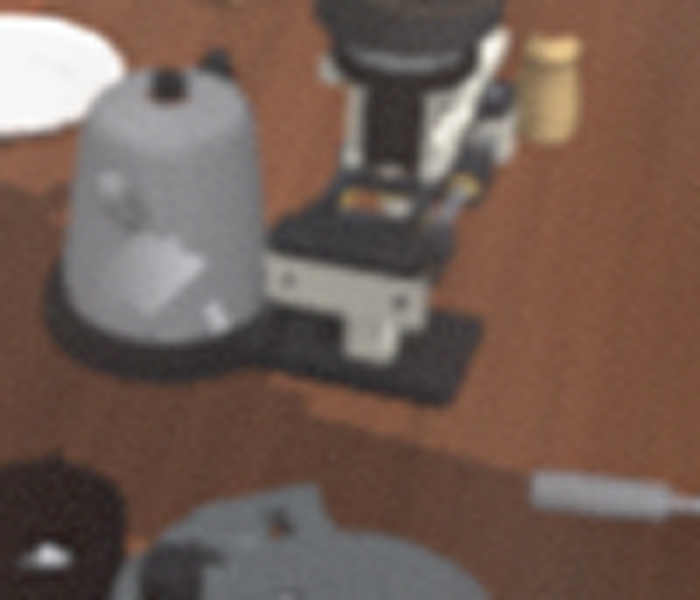

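play_rows(steps=[0,0,0,0,0,0,0,0,0,0,0,0,0,0,0,0,0,0,0,0,0,0,0,0,0,0,0,0,0,0,0,0,0,0,0])

```text
time_s: 12.95
position: [0.4958, -0.1194, 0.0515]
ee_rot: [0.061, 0.998, -0.0, -0.0]
force: [0.7, -5.3, 0.0]
opening: 0.0438
grasp_force: 2.4
```

The near finger at (372,335) hides the tip. The force of about 5.5 N means the toggle is close to its stop, and it has been held for more than 0.9 s. I'll hold a little longer, then back off slowly and rise.

play_rows(steps=[0,0,0,0,0,0,0,0,0,0,0,0,0,0,0,-0.01,0,0,0,0,0,0,-0.015,0,0,0,0,0,0,-0.01,0,0,0,0,0])

```text
time_s: 13.58
position: [0.4916, -0.1546, 0.0514]
ee_rot: [0.061, 0.998, 0.0, -0.0]
force: [0.0, -0.1, -0.3]
opening: 0.0438
grasp_force: 0.0
```

play_rows(steps=[0,0,0,0,0,0,0,0,0,-0.03,0,0,0,0,0,0,-0.05,0,0,0,0,0,0,-0.06,0,0,0,0,0,0,-0.06,0,0,0,0])

```text
time_s: 14.2
position: [0.4915, -0.1535, 0.2534]
ee_rot: [0.061, 0.998, 0.0, -0.0]
force: [1.1, 0.4, -0.7]
opening: 0.0441
grasp_force: 0.0
```

play_rows(steps=[0,0,0,0,0,0,0,0,0,0,0,0,0,0,0,0,0,0,0,0,0])

```text
time_s: 14.58
position: [0.4912, -0.1535, 0.2502]
ee_rot: [0.061, 0.998, 0.0, -0.001]
force: [0.9, -0.1, 0.4]
opening: 0.0437
grasp_force: 0.0
```

Run:
```python
from plant import get_image,status
import cv2,numpy as np
t=get_image("top");s=get_image("side")
a=cv2.resize(s[140:260,180:300],(480,480),interpolation=cv2.INTER_CUBIC)
b=cv2.resize(t[150:240,170:230],(320,480),interpolation=cv2.INTER_CUBIC)
cv2.imwrite("pics/g4.png",np.hstack([a,b])); print(status.get_obs()["position"])
```

```text
[ 0.49136336 -0.15358967  0.25028867]
```

View pics/g4.png

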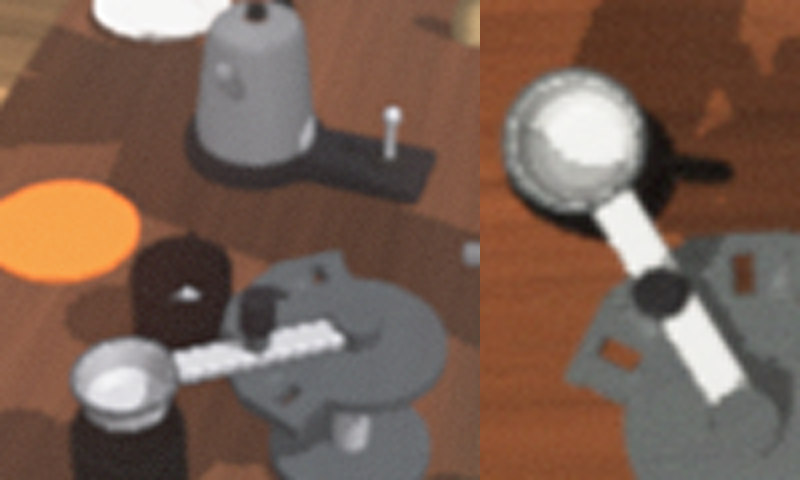

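Run:
```python
from h import *
for z in(.18,.194): p=proj("side",np.array([.531,.2415,z]));print(z,(p-[180,140])*4)
```

```text
0.18 [255.66363723 292.99189516]
0.194 [255.7005753  277.34491398]
```

The toggle is upright at (392,115). The knob top is at (258,294), which matches the expected home height (row 293, against 277 if the plunger were up). Handing in.

```bash
python3 -c "
from plant import job
print(job.finish_job())"
```

```text
the job is handed in; nothing more can be done
None
```

I handed the job in at about 14.7 s, though it returned no verdict: the strainer is over the empty mug with the plunger home and released, the toggle was held near its stop towards the spout for about a second and sprang back upright, and the mugs appear undisturbed.

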